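# Change over two interlocked water valves

### The arm

A 7-joint arm with a two-finger parallel gripper is mounted at the origin on the work surface. World frame = base frame: x ahead of the robot, y to its left, z up, the work surface at z = 0. Lengths are in mm, angles in rad, forces in N, time in s.
With the tool pointing down it reaches from about 425 to 825 mm from the base axis. Payload 3.6 kg.
Tool frame: the origin (TCP) lies on the centre line of the jaws, within the pads' length; the fingertips stand 17 mm ahead of it and the grasp point (between the pads) lies 2 mm behind it; z points along the fingers, y is the line along which they close (so a half turn about z gives the same grasp; the last joint's range is limited). The gripper opens to 85 mm and grips with 20 to 120 N. Pads are 22 mm wide; open, the fingers measure 114 mm over their backs; the gripper's body (76 mm by 85 mm) begins 54 mm behind the grasp point. The pads swing forward as they close: fully open they stand 13 mm farther back than shut.
Start: joints at [1.135, 0.615, -0.013, 1.423, 0.008, 1.103, -0.04], TCP at [258.985, -596.147, 248.297] pointing down, gripper open.
Joint ranges: [-3.12, 3.12], [-0.3, 2.06], [-1.34, 1.32], [0.26, 2.42], [-1.36, 4.5], [0.01, 1.98], [-2.84, 2.84]. Speed limits (rad/s): [2.79, 2.79, 3.14, 3.14, 3.14, 3.14, 3.14].

### API

Orientations are given as a rotation vector (axis times angle).
In Python, from cell import * gives the robot as it stands. The module is installed in compiled form; this text tells all that it offers.
- The arm moves only by the tool send_rows, never from a script. Its argument "commands" is a list of rows, each an object of numbers: "jaw": the finger opening in mm, from 0 to 85.4; "dx", "dy", "dz": the shift along the world's x, y, z in units of 30 mm (1.0 is 30 mm); "ax", "ay", "az": the turn, a rotation vector about the world's x, y, z in units of 8 degrees (1.0 is 8 degrees). A call has 1 to 20 rows; each row is the pose to reach, as a shift and turn from the pose commanded when the call began; what a row does not reach only later rows make up. A row lasts 1/10 s, in which the tool goes at most 50 mm and 8.59 degrees, less where a joint would pass 70% of its speed; a pose out of reach is approached as far as the arm can. A call with a gripper value outside its range is refused whole. The fingers move at their own pace and stop on an object; "squeeze" is the grip in N (left out, the last holds). Time passes only in rows, so rows that repeat a pose let the fingers close. It gives the time, the measured TCP pose, the force, the opening and the grip force at its end, in the units of the state.
- observe(): the state, without advancing time (a new reading comes with each control period).
- grab_frame(name): name is "scene" or "top"; returns a dict with "color" (384x512x3 uint8, blue, green, red), "camera_matrix" (3x3 intrinsics, pixels), "view" (4x4, takes a point from world to camera coordinates). Camera axes: x right, y down, z forward; pixel columns grow to the right and rows downward; lengths in mm; the calibration is good to about 2 mm. A picture is of the moment at which its call begins. There is no depth.
- sign_off(): hands the job in; it is judged then, once.
The state is a dict: "time_s": time; "joint_positions": joint angles; "qd": joint speeds; "joint_efforts": joint torques, N m; "ee_pos": TCP position; "ee_rot": TCP orientation; "ft_force": force on the tool from outside, world axes, zero at the start; "moment": the same for the moment, N m; "grip_width": opening from 0.0 (shut) to 1.0 (fully open); "gripper_force": force on a finger pad.
Only numpy, scipy, OpenCV 4.12 (cv2) and the standard library are available. Lean on these libraries where they do the work, as an engineer would, in place of code of your own. Each camera call takes 0.05 s, during which the arm holds its last target. There are 200 camera calls.

### The job

On the two-valve board, change the basin over to its other water supply: turn the lever that is open (in line with its pipe, pointing to the robot) fully across its pipe to close it, and only then turn the other lever fully in line with its pipe to open it. The oblong steel plates under the levers block the second until the first is closed. Leave both levers free and leave the steel tumbler beside the board standing where it is.

Things in the scene. Friction and masses are not known exactly. Their poses are not given: they have to be found in the camera images.
- round_lever (a joint): Angle of the lever with the ball end. 0 = closed: handle across its pipe, pointing along the board's +y (robot's left). 1.571 = open: in line with its pipe, pointing to the robot. Opens anticlockwise seen from above; hard stops at both ends; friction 0.25 N m (4 N at the grip point); stays where left. Starts open, 1.50 to 1.571.
- round_lever_grip (a point): Point on the handle's centreline, 60 mm from the vertical spindle axis, half-way up the bar, 90 mm above the slab. Its x axis points along the handle to the spindle, z up. Aluminium bar 14 mm wide, 20 mm high, reaching 78 mm from the spindle, ending in a 22 mm ball (out to 98 mm). 
- flat_lever (a joint): Angle of the lever with the flat paddle end. 0 = closed: handle across its pipe, pointing along the board's +y (robot's left). 1.571 = open: in line with its pipe, pointing to the robot. Opens anticlockwise seen from above; hard stops at both ends; friction 0.25 N m (4 N at the grip point); stays where left. Starts closed, 0 to 0.05, and blocked.
- flat_lever_grip (a point): Point on the handle's centreline, 60 mm from the vertical spindle axis, half-way up the bar, 90 mm above the slab. Its x axis points along the handle to the spindle, z up. Aluminium bar 14 mm wide, 20 mm high, reaching 78 mm from the spindle, ending in a flat paddle 22 x 30 x 12 mm (out to 98 mm). 
- board: Grey board 210 x 340 x 12 mm, origin under its centre. Spindles at y = +60 and -60 mm; which valve is left varies. An oblong steel plate (68 mm along the handle, 154 across it, centred on the spindle) turns under each handle, top 62 mm above the slab. An open valve's plate stops the other from leaving closed by over 0.3 rad; with one within 0.2 rad of 0, the other is free.
- tumbler_mid (a point): Centre, half-way up, of the upright steel tumbler (68 mm across, 90 mm high) on the slab just right of the board: a bystander, like the saucer, pot lid, flip-top box, soap, brush and jar round the board, none over 90 mm high.
Things that resemble listed ones, but are neither listed nor needed, are in the scene too. Leave any orange or yellow look-alike of the part that bears tumbler_mid alone.

How it is judged (in metres and radians):
On the way, in this order (a step that is already met when the one before it is completed fails the run):
1. the lever that was open is closed (within 0.2 rad of across its pipe) while the other is still closed (under 0.4 rad) (value of joint round_lever below 0.2 rad and value of joint flat_lever below 0.4 rad), for 0.1 s.
2. the other lever is open (within 0.2 rad of in line with its pipe) (value of joint flat_lever above 1.37 rad), for 0.1 s.
At the end, for the whole second after the job is handed in: The first lever is closed (under 0.2 rad), the other open (over 1.37 rad), both at rest; the tumbler stands upright (within 0.2 rad) within 30 mm of where it started (value of joint round_lever below 0.2 rad and value of joint flat_lever above 1.37 rad and velocity of joint round_lever between -0.05 and 0.05 rad/s and velocity of joint flat_lever between -0.05 and 0.05 rad/s and distance of tumbler_mid from where it was at the start of the episode below 0.03 m and angle between tumbler_mid's own z axis and vertical below 0.2 rad); the robot touches nothing.
It fails at once if the tumbler is knocked over or shifted by more than 30 mm (distance of tumbler_mid from where it was at the start of the episode above 0.03 m or angle between tumbler_mid's own z axis and vertical above 0.5 rad).
It also fails if it takes over 48 s, if anything falls off the work surface, if the arm or the gripper's body presses on something with over 40 N, if the wrist force passes 120 N, or if a joint passes its speed limit or range.

## Working session

There is one attempt and no reset: what is moved stays moved. The work goes in short steps, Python scripts to look and compute and a tool call to move; the robot and the scene stay as the last step left them, time stands still between calls to the robot, and variables do not carry over. Pictures are saved under pics/ and viewed, at most 10 in all, crops included, and the job is handed in when it is done.

Besides the shell and the picture viewer there is one more tool, called after ">>>" as a command line: name --argument value ..., lists and objects as JSON in quotes. send_rows: Moves the arm, as the interface text tells. Its arguments: {"type":"object","properties":{"commands":{"type":"array","items":{"type":"object","properties":{"jaw":{"type":"number"},"dx":{"type":"number"},"dy":{"type":"number"},"dz":{"type":"number"},"ax":{"type":"number"},"ay":{"type":"number"},"az":{"type":"number"}}}},"squeeze":{"type":"number"}},"required":["commands"]}

```bash
mkdir -p pics; python3 - <<'E'
from cell import *
import cv2,numpy as np
for n in("top","scene"):
    f=grab_frame(n); cv2.imwrite(f"pics/{n}0.png",cv2.resize(f["color"],None,fx=1.5,fy=1.5,interpolation=cv2.INTER_CUBIC))
    np.savez(f"{n}.npz",K=f["camera_matrix"],V=f["view"]); print(n,f["camera_matrix"].tolist(),np.round(f["view"],3).tolist())
s=observe();print(s["time_s"],s["ee_pos"],s["ee_rot"],s["ft_force"])
E
```

```text
top [[375.1682014570796, 0.0, 256.558247134239], [0.0, 375.1682014570796, 196.53023939604543], [0.0, 0.0, 1.0]] [[0.028, -1.0, 0.007, -75.505], [-0.985, -0.029, -0.169, 590.675], [0.169, -0.002, -0.986, 704.074], [0.0, 0.0, 0.0, 1.0]]
scene [[415.9808290419477, 0.0, 260.3051843291474], [0.0, 415.9808290419477, 190.81746819815282], [0.0, 0.0, 1.0]] [[-0.165, 0.986, -0.021, 130.728], [0.744, 0.111, -0.659, -375.609], [-0.647, -0.124, -0.752, 1182.347], [0.0, 0.0, 0.0, 1.0]]
0.1 [ 258.73662181 -595.56271868  247.22070293] [-3.07356957e+00 -6.38816894e-01  7.66174145e-04] [0.2569734  0.67846281 0.31156171]
```

View pics/top0.png

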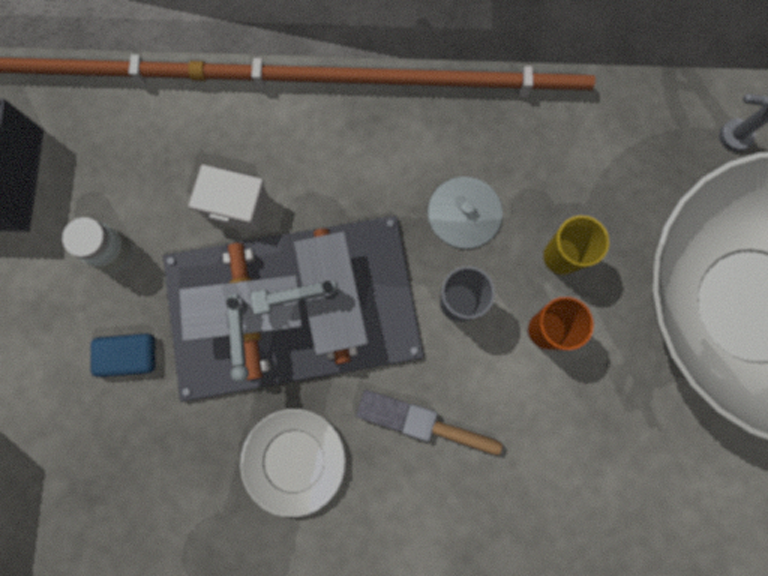

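View pics/scene0.png

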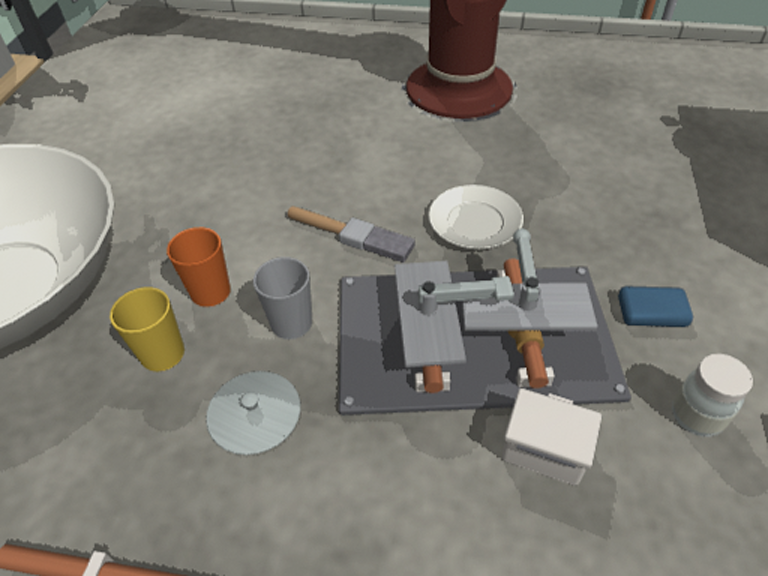

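The top view shows the round lever on the left, open. Its spindle is at about (233,302) and its ball at (239,372) in the 1.5x picture. The flat lever is on the right, closed, with its spindle at (328,288) and its paddle at (258,300). The steel tumbler is at (466,293).

```bash
cat > h.py <<'E'
import numpy as np
def px(n,u,v,z,s=1.5):
    d=np.load(n+".npz");K,V=d["K"],d["V"];R,t=V[:3,:3],V[:3,3]
    o=-R.T@t; r=R.T@np.linalg.inv(K)@[u/s,v/s,1]
    return np.round((o+r*(z-o[2])/r[2])[:2],1)
E
python3 - <<'E'
from h import *
for k,a in dict(rsp=(233,302,103),rball=(239,372,90),fsp=(328,288,103),fpad=(258,301,96),c1=(171,261,12),c2=(390,223,12),c3=(414,351,12),c4=(186,392,12),tumrim=(467,290,90),basinL=(658,280,120)).items(): print(k,px("top",*a))
for k,a in dict(rsp=(532,284,103),rball=(523,236,90),fsp=(428,290,103),fpad=(503,288,96),c1=(620,388,12),c2=(349,401,12),c3=(350,282,12),c4=(581,271,12),basinR=(112,210,120)).items(): print(k,px("scene",*a))
E
```

```text
rsp [569.  129.7]
rball [483.6 119.4]
fsp [590.1  12.8]
fpad [572.2 100.4]
c1 [639.  246.6]
c2 [704.4 -63. ]
c3 [ 521.3 -101.2]
c4 [456.5 209.2]
tumrim [ 595.1 -162.7]
basinL [ 608.9 -392.3]
rsp [573.2 130.5]
rball [481.5 119.6]
fsp [599.8  13.5]
fpad [578.   98.4]
c1 [638.7 246.5]
c2 [704.2 -63.5]
c3 [ 522.7 -100.7]
c4 [456.6 207.8]
basinR [ 540.3 -398. ]
```

```bash
cat >> h.py <<'E'
yaw=0.208; C=np.array([580.3,72.8]); X=np.array([np.cos(yaw),np.sin(yaw)]); Y=np.array([-X[1],X[0]])
W=lambda s,p: C+Y*s*60+X*p[0]+Y*p[1]
def fing(s,th,side,gap=0,r=62):   # side +1: finger on the larger-angle side of the handle
    h=np.array([-np.sin(th),np.cos(th)]); n=side*np.array([-np.cos(th),-np.sin(th)])
    return W(s,h*r+n*(7+gap+11*abs(n[0])+14.5*abs(n[1])))
E
python3 - <<'E'
from h import *
p=np.array([258.7,-595.6])
n=0
s=fing(1,1.5,1)
a=W(1,(-64,-32)); print("start round",a,(a-p)/30, "dz",(90-247.2)/30)
for th in np.r_[1.5:-0.09:-0.12]: print(round(th,2),np.round((fing(1,th,1)-a)/30,2))
b=W(-1,(30,60)); print("start flat",b,(b-a)/30)
for th in np.r_[0:1.7:0.12]: print(round(th,2),np.round((fing(-1,th,-1)-b)/30,2))
E
```

```text
start round [511.89736797  86.98026556] [ 8.43991227 22.75267552] dz -5.239999999999999
1.5 [-0.08  0.47]
1.38 [-0.19  0.67]
1.26 [-0.27  0.89]
1.14 [-0.33  1.14]
1.02 [-0.36  1.39]
0.9 [-0.36  1.66]
0.78 [-0.32  1.93]
0.66 [-0.24  2.19]
0.54 [-0.12  2.46]
0.42 [0.03 2.71]
0.3 [0.23 2.94]
0.18 [0.46 3.14]
0.06 [0.71 3.31]
-0.06 [0.94 3.44]
start flat [609.65337635  78.99510267] [ 3.25853361 -0.2661721 ]
0.0 [-0.41 -0.02]
0.12 [-0.61  0.  ]
0.24 [-0.83  0.  ]
0.36 [-1.05 -0.02]
0.48 [-1.27 -0.07]
0.6 [-1.5  -0.15]
0.72 [-1.72 -0.26]
0.84 [-1.94 -0.41]
0.96 [-2.14 -0.58]
1.08 [-2.32 -0.79]
1.2 [-2.47 -1.02]
1.32 [-2.6  -1.28]
1.44 [-2.68 -1.56]
1.56 [-2.73 -1.86]
1.68 [-2.76 -2.09]
```

>>> send_rows --commands '[{"jaw":0,"dx":4.2,"dy":11.4,"dz":0,"az":-0.7},{"jaw":0,"dx":4.2,"dy":11.4,"az":-0.7},{"jaw":0,"dx":4.2,"dy":11.4,"az":-0.7},{"jaw":0,"dx":4.2,"dy":11.4,"az":-0.7},{"jaw":0,"dx":4.2,"dy":11.4,"az":-0.7},{"jaw":0,"dx":4.2,"dy":11.4,"az":-0.7},{"jaw":0,"dx":4.2,"dy":11.4,"az":-0.7},{"jaw":0,"dx":8.44,"dy":22.75,"az":-1.45},{"jaw":0,"dx":8.44,"dy":22.75,"az":-1.45},{"jaw":0,"dx":8.44,"dy":22.75,"az":-1.45},{"jaw":0,"dx":8.44,"dy":22.75,"az":-1.45},{"jaw":0,"dx":8.44,"dy":22.75,"az":-1.45},{"jaw":0,"dx":8.44,"dy":22.75,"az":-1.45},{"jaw":0,"dx":8.44,"dy":22.75,"az":-1.45},{"jaw":0,"dx":8.44,"dy":22.75,"az":-1.45},{"jaw":0,"dx":8.44,"dy":22.75,"az":-1.45},{"jaw":0,"dx":8.44,"dy":22.75,"az":-1.45},{"jaw":0,"dx":8.44,"dy":22.75,"az":-1.45}]'

```text
invalid input
```

>>> send_rows --commands '[{"jaw":0,"dx":0,"dy":0,"dz":0,"ax":0,"ay":0,"az":-0.7}]' --squeeze 20

```text
time_s: 0.2
ee_pos: [258.7, -595.8, 247.5]
ee_rot: [-3.102, -0.484, 0.0]
ft_force: [0.5, 0.6, -0.8]
grip_width: 0.855
gripper_force: 0.0
```

>>> send_rows --commands '[{"jaw":0,"dx":4.2,"dy":11.4,"dz":0,"ax":0,"ay":0,"az":-0.75},{"jaw":0,"dx":4.2,"dy":11.4,"dz":0,"ax":0,"ay":0,"az":-0.75},{"jaw":0,"dx":4.2,"dy":11.4,"dz":0,"ax":0,"ay":0,"az":-0.75},{"jaw":0,"dx":4.2,"dy":11.4,"dz":0,"ax":0,"ay":0,"az":-0.75},{"jaw":0,"dx":4.2,"dy":11.4,"dz":0,"ax":0,"ay":0,"az":-0.75},{"jaw":0,"dx":4.2,"dy":11.4,"dz":0,"ax":0,"ay":0,"az":-0.75},{"jaw":0,"dx":4.2,"dy":11.4,"dz":0,"ax":0,"ay":0,"az":-0.75},{"jaw":0,"dx":8.44,"dy":22.75,"dz":0,"ax":0,"ay":0,"az":-0.75},{"jaw":0,"dx":8.44,"dy":22.75,"dz":0,"ax":0,"ay":0,"az":-0.75},{"jaw":0,"dx":8.44,"dy":22.75,"dz":0,"ax":0,"ay":0,"az":-0.75},{"jaw":0,"dx":8.44,"dy":22.75,"dz":0,"ax":0,"ay":0,"az":-0.75},{"jaw":0,"dx":8.44,"dy":22.75,"dz":0,"ax":0,"ay":0,"az":-0.75},{"jaw":0,"dx":8.44,"dy":22.75,"dz":0,"ax":0,"ay":0,"az":-0.75},{"jaw":0,"dx":8.44,"dy":22.75,"dz":0,"ax":0,"ay":0,"az":-0.75},{"jaw":0,"dx":8.44,"dy":22.75,"dz":0,"ax":0,"ay":0,"az":-0.75},{"jaw":0,"dx":8.44,"dy":22.75,"dz":0,"ax":0,"ay":0,"az":-0.75},{"jaw":0,"dx":8.44,"dy":22.75,"dz":0,"ax":0,"ay":0,"az":-0.75}]' --squeeze 20

```text
time_s: 1.9
ee_pos: [511.7, 86.4, 247.7]
ee_rot: [3.124, 0.327, -0.003]
ft_force: [-0.5, -1.0, 0.1]
grip_width: 0.0
gripper_force: 0.0
```

>>> send_rows --commands '[{"jaw":0,"dx":0,"dy":0,"dz":-1.5,"ax":0,"ay":0,"az":0},{"jaw":0,"dx":0,"dy":0,"dz":-3,"ax":0,"ay":0,"az":0},{"jaw":0,"dx":0,"dy":0,"dz":-4,"ax":0,"ay":0,"az":0},{"jaw":0,"dx":0,"dy":0,"dz":-4.3,"ax":0,"ay":0,"az":0},{"jaw":0,"dx":0,"dy":0,"dz":-4.3,"ax":0,"ay":0,"az":0}]'

```text
time_s: 2.4
ee_pos: [511.5, 84.6, 118.5]
ee_rot: [3.124, 0.321, -0.004]
ft_force: [-0.3, 0.6, -0.2]
grip_width: -0.003
gripper_force: 0.0
```

```bash
python3 - <<'E'
from cell import *
import cv2
c=grab_frame("scene")["color"]
cv2.imwrite("pics/s1.png",cv2.resize(c[110:290,200:440],None,fx=3,fy=3,interpolation=cv2.INTER_CUBIC))
E
```

```text
(no output)
```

View pics/s1.png

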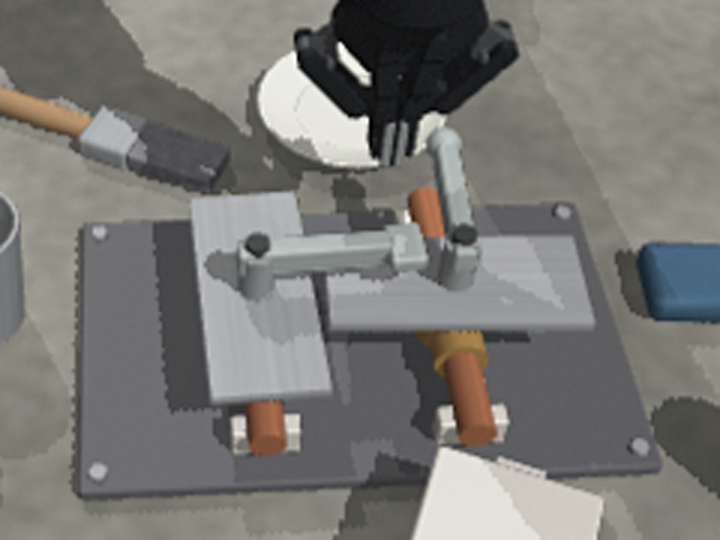

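Fingertips at about (395,160) in the crop are clear of the round handle, on its right-hand side (robot's view). Next I lower and sweep.

>>> send_rows --commands '[{"jaw":0,"dx":0,"dy":0,"dz":-0.9,"ax":0,"ay":0,"az":0},{"jaw":0,"dx":0,"dy":0,"dz":-0.9,"ax":0,"ay":0,"az":0},{"jaw":0,"dx":-0.08,"dy":0.47,"dz":-0.9,"ax":0,"ay":0,"az":0},{"jaw":0,"dx":-0.19,"dy":0.67,"dz":-0.9,"ax":0,"ay":0,"az":0},{"jaw":0,"dx":-0.27,"dy":0.89,"dz":-0.9,"ax":0,"ay":0,"az":0},{"jaw":0,"dx":-0.33,"dy":1.14,"dz":-0.9,"ax":0,"ay":0,"az":0},{"jaw":0,"dx":-0.36,"dy":1.39,"dz":-0.9,"ax":0,"ay":0,"az":0},{"jaw":0,"dx":-0.36,"dy":1.66,"dz":-0.9,"ax":0,"ay":0,"az":0},{"jaw":0,"dx":-0.32,"dy":1.93,"dz":-0.9,"ax":0,"ay":0,"az":0},{"jaw":0,"dx":-0.24,"dy":2.19,"dz":-0.9,"ax":0,"ay":0,"az":0}]'

```text
time_s: 3.45
ee_pos: [504.9, 150.9, 93.3]
ee_rot: [3.122, 0.323, 0.0]
ft_force: [0.4, -4.8, 0.0]
grip_width: 0.0
gripper_force: 1.9
```

>>> send_rows --commands '[{"jaw":0,"dx":0.12,"dy":0.27,"dz":0,"ax":0,"ay":0,"az":0},{"jaw":0,"dx":0.27,"dy":0.52,"dz":0,"ax":0,"ay":0,"az":0},{"jaw":0,"dx":0.47,"dy":0.75,"dz":0,"ax":0,"ay":0,"az":0},{"jaw":0,"dx":0.7,"dy":0.95,"dz":0,"ax":0,"ay":0,"az":0},{"jaw":0,"dx":0.95,"dy":1.12,"dz":0,"ax":0,"ay":0,"az":0},{"jaw":0,"dx":1.1,"dy":1.2,"dz":0,"ax":0,"ay":0,"az":0},{"jaw":0,"dx":1.1,"dy":1.2,"dz":0,"ax":0,"ay":0,"az":0}]'

```text
time_s: 4.15
ee_pos: [538.3, 189.6, 92.0]
ee_rot: [-3.123, -0.326, -0.001]
ft_force: [-1.1, -1.6, -1.2]
grip_width: 0.002
gripper_force: 0.9
```

```bash
python3 - <<'E'
from cell import *
import cv2
c=grab_frame("scene")["color"]
cv2.imwrite("pics/s2.png",cv2.resize(c[110:290,200:440],None,fx=3,fy=3,interpolation=cv2.INTER_CUBIC))
E
```

```text
(no output)
```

View pics/s2.png

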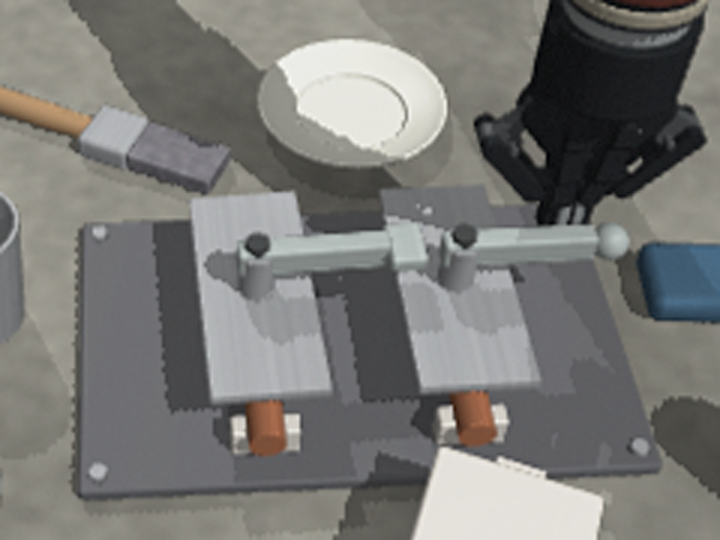

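The round lever now lies almost parallel to the flat one: its ball is at (612,240) and its spindle at (463,245). The force is still low, so I'll press on to the stop.

>>> send_rows --commands '[{"jaw":0,"dx":0.13,"dy":0.03,"dz":0,"ax":0,"ay":0,"az":0},{"jaw":0,"dx":0.26,"dy":0.05,"dz":0,"ax":0,"ay":0,"az":0},{"jaw":0,"dx":0.26,"dy":0.05,"dz":0,"ax":0,"ay":0,"az":0}]'

```text
time_s: 4.5
ee_pos: [539.0, 189.9, 92.1]
ee_rot: [3.124, 0.328, -0.023]
ft_force: [-13.2, -2.1, 9.6]
grip_width: -0.001
gripper_force: 7.0
```

The arm is at the stop: 13 N and no further motion. I'll back off, lift over, and come down behind the flat lever.

>>> send_rows --commands '[{"jaw":0,"dx":-0.5,"dy":-0.1,"dz":0,"ax":0,"ay":0,"az":0},{"jaw":0,"dx":-0.7,"dy":-0.15,"dz":0.3,"ax":0,"ay":0,"az":0},{"jaw":0,"dx":-0.7,"dy":-0.15,"dz":2,"ax":0,"ay":0,"az":0},{"jaw":0,"dx":-0.7,"dy":-0.15,"dz":2.2,"ax":0,"ay":0,"az":0},{"jaw":0,"dx":0.8,"dy":-2,"dz":2.2,"ax":0,"ay":0,"az":0},{"jaw":0,"dx":1.5,"dy":-2.8,"dz":2.2,"ax":0,"ay":0,"az":0},{"jaw":0,"dx":2.14,"dy":-3.71,"dz":2.2,"ax":0,"ay":0,"az":0},{"jaw":0,"dx":2.14,"dy":-3.71,"dz":2.2,"ax":0,"ay":0,"az":0},{"jaw":0,"dx":2.14,"dy":-3.71,"dz":2.2,"ax":0,"ay":0,"az":0},{"jaw":0,"dx":2.14,"dy":-3.71,"dz":1.0,"ax":0,"ay":0,"az":0},{"jaw":0,"dx":2.14,"dy":-3.71,"dz":1.0,"ax":0,"ay":0,"az":0}]'

```text
time_s: 5.6
ee_pos: [606.6, 80.4, 119.2]
ee_rot: [-3.123, -0.33, 0.012]
ft_force: [-2.3, -0.7, -1.1]
grip_width: -0.002
gripper_force: 0.0
```

```bash
python3 - <<'E'
from cell import *
import cv2
c=grab_frame("scene")["color"]
cv2.imwrite("pics/s3.png",cv2.resize(c[110:290,200:440],None,fx=3,fy=3,interpolation=cv2.INTER_CUBIC))
E
```

```text
(no output)
```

View pics/s3.png

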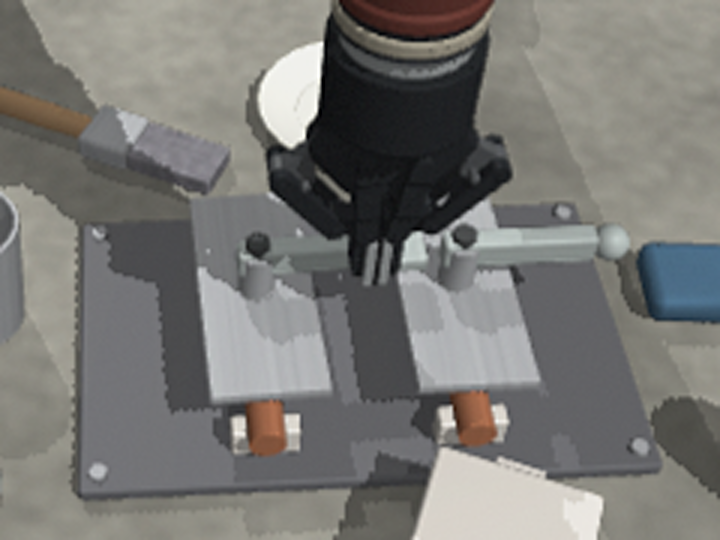

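The fingertips, at about (375,275) in the crop, are just past the flat handle on its far side. Lower and sweep towards the robot.

>>> send_rows --commands '[{"jaw":0,"dx":0.12,"dy":0.0,"dz":-0.5,"ax":0,"ay":0,"az":0},{"jaw":0,"dx":0.12,"dy":0,"dz":-0.95,"ax":0,"ay":0,"az":0},{"jaw":0,"dx":0,"dy":0,"dz":-0.95,"ax":0,"ay":0,"az":0},{"jaw":0,"dx":-0.2,"dy":-0.02,"dz":-0.95,"ax":0,"ay":0,"az":0},{"jaw":0,"dx":-0.41,"dy":-0.02,"dz":-0.95,"ax":0,"ay":0,"az":0},{"jaw":0,"dx":-0.61,"dy":0,"dz":-0.95,"ax":0,"ay":0,"az":0},{"jaw":0,"dx":-0.83,"dy":0,"dz":-0.95,"ax":0,"ay":0,"az":0},{"jaw":0,"dx":-1.05,"dy":-0.02,"dz":-0.95,"ax":0,"ay":0,"az":0},{"jaw":0,"dx":-1.27,"dy":-0.07,"dz":-0.95,"ax":0,"ay":0,"az":0}]'

```text
time_s: 6.55
ee_pos: [575.5, 76.0, 95.7]
ee_rot: [3.125, 0.325, 0.016]
ft_force: [5.8, -1.3, -1.0]
grip_width: -0.003
gripper_force: 2.2
```

>>> send_rows --commands '[{"jaw":0,"dx":-0.23,"dy":-0.08,"dz":-0.1,"ax":0,"ay":0,"az":0},{"jaw":0,"dx":-0.45,"dy":-0.19,"dz":-0.1,"ax":0,"ay":0,"az":0},{"jaw":0,"dx":-0.67,"dy":-0.34,"dz":-0.1,"ax":0,"ay":0,"az":0},{"jaw":0,"dx":-0.87,"dy":-0.51,"dz":-0.1,"ax":0,"ay":0,"az":0},{"jaw":0,"dx":-1.05,"dy":-0.72,"dz":-0.1,"ax":0,"ay":0,"az":0},{"jaw":0,"dx":-1.2,"dy":-0.95,"dz":-0.1,"ax":0,"ay":0,"az":0},{"jaw":0,"dx":-1.33,"dy":-1.21,"dz":-0.1,"ax":0,"ay":0,"az":0},{"jaw":0,"dx":-1.41,"dy":-1.49,"dz":-0.1,"ax":0,"ay":0,"az":0},{"jaw":0,"dx":-1.46,"dy":-1.79,"dz":-0.1,"ax":0,"ay":0,"az":0},{"jaw":0,"dx":-1.46,"dy":-1.98,"dz":-0.1,"ax":0,"ay":0,"az":0},{"jaw":0,"dx":-1.46,"dy":-1.98,"dz":-0.1,"ax":0,"ay":0,"az":0}]'

```text
time_s: 7.65
ee_pos: [529.1, 21.8, 92.0]
ee_rot: [-3.118, -0.33, -0.007]
ft_force: [-0.1, 7.4, 2.8]
grip_width: 0.002
gripper_force: 3.8
```

>>> send_rows --commands '[{"jaw":0,"dx":0.03,"dy":-0.15,"dz":0,"ax":0,"ay":0,"az":0},{"jaw":0,"dx":0.05,"dy":-0.25,"dz":0,"ax":0,"ay":0,"az":0},{"jaw":0,"dx":0.05,"dy":-0.25,"dz":0,"ax":0,"ay":0,"az":0}]'

```text
time_s: 7.95
ee_pos: [529.1, 21.4, 92.1]
ee_rot: [-3.109, -0.338, -0.004]
ft_force: [-2.1, 19.1, 5.4]
grip_width: 0.001
gripper_force: 9.3
```

It's against the stop: 19 N and no further motion. I'll back off to the left, lift, and look.

>>> send_rows --commands '[{"jaw":0,"dx":-0.1,"dy":0.5,"dz":0,"ax":0,"ay":0,"az":0},{"jaw":0,"dx":-0.15,"dy":0.8,"dz":0.2,"ax":0,"ay":0,"az":0},{"jaw":0,"dx":-0.15,"dy":0.8,"dz":1.5,"ax":0,"ay":0,"az":0},{"jaw":0,"dx":-0.15,"dy":0.8,"dz":3,"ax":0,"ay":0,"az":0},{"jaw":0,"dx":-0.15,"dy":0.8,"dz":4.5,"ax":0,"ay":0,"az":0},{"jaw":0,"dx":-0.15,"dy":0.8,"dz":6,"ax":0,"ay":0,"az":0},{"jaw":0,"dx":-0.15,"dy":0.8,"dz":6,"ax":0,"ay":0,"az":0},{"jaw":0,"dx":-0.15,"dy":0.8,"dz":6,"ax":0,"ay":0,"az":0}]'

```text
time_s: 8.75
ee_pos: [524.8, 32.4, 272.0]
ee_rot: [3.124, 0.323, 0.003]
ft_force: [-0.3, 0.8, -0.4]
grip_width: -0.0
gripper_force: 0.0
```

```bash
python3 - <<'E'
from cell import *
import cv2
c=grab_frame("scene")["color"]
cv2.imwrite("pics/s4.png",cv2.resize(c,None,fx=1.5,fy=1.5,interpolation=cv2.INTER_CUBIC))
E
```

```text
(no output)
```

View pics/s4.png

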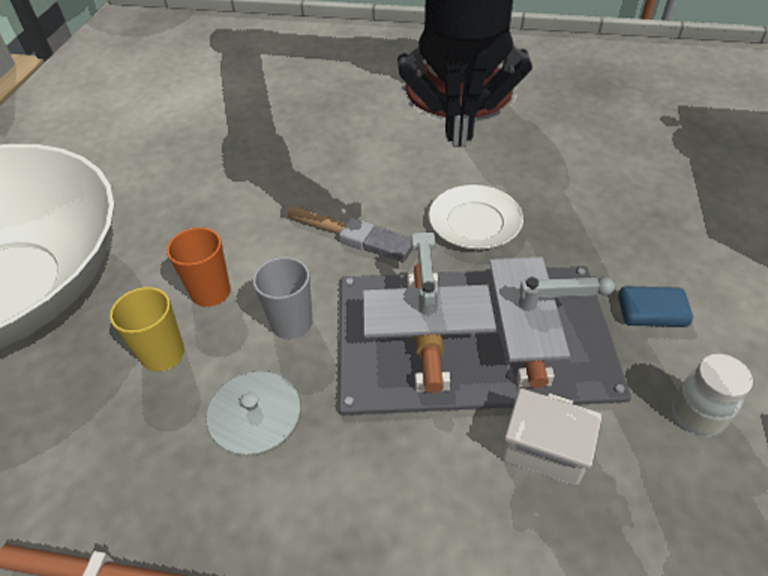

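The flat lever is in line with its pipe (paddle at (424,240)). The round lever is across its pipe (ball at (606,286)), the tumbler at (285,297) hasn't moved, and the arm is clear.

```bash
python3 -c "
from cell import *
print(sign_off())"
```

```text
the job is handed in; nothing more can be done
None
```

The job is handed in: the round lever is closed and then the flat lever opened, both pushed to their stops; the tumbler looks unmoved in the last picture and the arm is clear (sign-off returned no verdict).

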